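Switch on the jar coding station and hold a jar down on its sprung plunger

TASK

Switch the coding station on by turning its red isolator handle clockwise into the on position. Then stand the jar with the gold lid in the station's round nest and press it straight down against the sprung plunger until it sits fully down on the hard stop, firmly but without forcing it, and finish while still holding it pressed there; do not disturb the other jars or the bowl.

Things in the scene. Friction and masses are not known exactly. Their poses are not given: they have to be found in the camera images.
- station: Fixed coding station: aluminium base plate 130 x 310 x 12 mm on the bench. Origin: centre of the plate's underside; z up, y along its long side. At local y = +85 mm a white block 92 x 92 mm carries the round nest. At local y = -85 mm stands a grey switch box 92 x 100 mm, its top 57 mm above the bench, with a yellow disc (to 60 mm) and the red isolator handle on top.
- isolator (a joint): Red isolator handle, turning about a vertical axis: 0 = off, 1.047 rad (60 degrees) = on, growing clockwise seen from above. End stops at both. Sprung detents snap it to whichever end is nearer; it takes up to about 0.2 N m to carry it past the middle.
- isolator_grip (a point): Point on the handle's turning axis, 92 mm above the bench; turns with the handle. The grip bar lies along this point's x: 64 mm long, 14 mm thick, 70 to 101 mm above the bench, white stripe on top at its +x end; below it a 40 mm hub. The +x end points 30 degrees counter-clockwise of station x (white dot) when off, 30 degrees clockwise of it (green dot) when on.
- plunger (a joint): Sprung brass plunger in the middle of the nest, a 36 mm disc that slides vertically: 0 = fully up, growing as it is pressed down. The spring takes about 4 N to start it and about 8 N at 14 mm, where a jar standing on it meets the stop ring. The jar's own weight does not press it down. It springs up when let go, and a push that slackens below the spring force lets the jar rise off the stop.
- plunger_top (a point): Centre of the plunger's top face, 54 mm above the bench when fully up; moves down with it.
- stop_ring: Fixed dark steel ring round the plunger, 88 mm outside, hole 42 mm; its upper face is the hard stop for the jar's base. Origin: centre of its underside, 32 mm above the bench; 8 mm thick.
- stop (a point): Centre of the nest at the height of the hard-stop face, 40 mm above the bench. Round it stands a fixed blue guide ring, inner diameter 64 mm, outer 80 mm, rising 8 mm above the stop face (to 48 mm).
- jar_gold: The jar to be coded: glass, beige filling, flat gold-coloured lid; an upright cylinder of 54 mm diameter, 64 mm tall (the lid is the top 14 mm, equally wide), 0.16 to 0.24 kg. Origin: centre of its base; z up. It fits any way round.
- jar_white: Bystander: a like jar (54 mm diameter, 64 mm tall) with a white lid. Origin: centre of its base.
- jar_green: Bystander: a like jar (54 mm diameter, 64 mm tall) with a green lid. Origin: centre of its base.
- bowl: Bystander: small loose steel bowl, 100 mm across the rim, 45 mm tall. Origin: centre of its base.
Not all that is in view belongs to the job. Leave any black look-alike of the jar_gold alone.

How it is judged:
By the outcome, as a careful person would: the job done as asked, in the order asked, and still so for the second after the job is handed in, while the arm keeps its last pose, push and grip.
It also fails if it takes over 59 s, if anything falls off the work surface, if the arm or the gripper's body presses on something with over 40 N, if the wrist force passes 120 N, or if a joint passes its speed limit or range.

ROBOT

A 7-joint arm with a two-finger parallel gripper is mounted at the origin on the work surface. World frame = base frame: x ahead of the robot, y to its left, z up, the work surface at z = 0. Lengths are in m, angles in rad, forces in N, time in s.
With the tool pointing down it reaches from about 0.425 to 0.925 m from the base axis. Payload 6.8 kg.
Tool frame: the origin (TCP) lies at the very end of the fingers, on their centre line; the grasp point (between the pads) lies 19 mm behind it; z points along the fingers, y is the line along which they close (so a half turn about z gives the same grasp; the last joint's range is limited). The gripper opens to 85 mm and grips with 20 to 120 N. Pads are 22 mm wide; open, the fingers measure 114 mm over their backs; the gripper's body (76 mm by 85 mm) begins 54 mm behind the grasp point. The pads swing forward as they close: fully open they stand 13 mm farther back than shut.
Start: joints at [1.094, 0.477, 0.022, 1.555, -0.011, 1.109, -0.083], TCP at [0.243, -0.63, 0.231] pointing down, gripper open.
Joint ranges: [-2.96, 2.96], [-0.34, 2.1], [-1.41, 1.46], [0.24, 2.44], [-1.37, 4.51], [0.17, 1.92], [-2.96, 2.96]. Speed limits (rad/s): [2.39, 2.39, 3.14, 3.14, 3.14, 3.14, 3.14].

INTERFACE

Orientations are given as [roll, pitch, yaw] about the fixed x, y, z axes, in that order (R = Rz(yaw) Ry(pitch) Rx(roll)).
In Python, from rig import manip gives the robot as it stands. The module is installed in compiled form; this text tells all that it offers.
- The arm moves only by the tool step_arm, never from a script. Its argument "targets" is a list of rows, each a list of 7 numbers: the gripper command: -1 is shut, 1 is fully open, values between are in proportion, then the shift along the tool's x, y, z in m, then the turn, a rotation vector about the tool's x, y, z in rad. A call has 1 to 8 rows; each row is the pose to reach, as a shift and turn from the pose commanded when the call began, along the tool's axes at that moment; what a row does not reach only later rows make up. A row lasts 1/10 s, in which the tool goes at most 50 mm and 8.59 degrees, less where a joint would pass 70% of its speed; a pose out of reach is approached as far as the arm can. A call with a gripper value outside its range is refused whole. The fingers move at their own pace and stop on an object; the grip force is fixed at half the most. Time passes only in rows, so rows that repeat a pose let the fingers close. It gives the time, the measured TCP pose, the force, the opening and the grip force at its end, in the units of the state.
- manip.get_obs(): the state, without advancing time (a new reading comes with each control period).
- manip.camera(name): name is "scene" or "top"; returns the picture (384x512x3 uint8, red, green, blue); there is no depth.
- manip.get_calibration(name): a dict with "mtx" (3x3 intrinsics, pixels), "R" (3x3) and "t" (3): a world point X has camera coordinates R X + t. Camera axes: x right, y down, z forward; pixel columns grow to the right and rows downward; lengths in m; the calibration is good to about 2 mm. A picture is of the moment at which its call begins. get_calibration takes no time and is no camera call.
- manip.finish_job(): hands the job in; it is judged then, once.
The state is a dict: "clock": time; "joints": joint angles; "joint_vel": joint speeds; "joint_torque": joint torques, N m; "position": TCP position; "eef_rot": TCP orientation; "contact_force": force on the tool from outside, world axes, zero at the start; "wrist_torque": the same for the moment, N m; "width": opening from 0.0 (shut) to 1.0 (fully open); "grasp_force": force on a finger pad.
Only numpy, scipy, OpenCV 4.12 (cv2) and the standard library are available. Lean on these libraries where they do the work, as an engineer would, in place of code of your own. Each camera call takes 0.05 s, during which the arm holds its last target. There are 200 camera calls.

## Working session

There is one attempt and no reset: what is moved stays moved. The work goes in short steps, Python scripts to look and compute and a tool call to move; the robot and the scene stay as the last step left them, time stands still between calls to the robot, and variables do not carry over. Pictures are saved under pics/ and viewed, at most 10 in all, crops included, and the job is handed in when it is done.

Besides the shell and the picture viewer there is one more tool, called after "Request:" by a JSON object that holds its "api" and its "payload". step_arm: Moves the arm, as the interface text tells. Its arguments: {"type":"object","properties":{"targets":{"type":"array"}},"required":["targets"]}

```bash
mkdir -p pics
python3 - <<'E'
from rig import manip
import cv2,numpy as np
for n in("scene","top"):
    im=manip.camera(n);cv2.imwrite(f"pics/{n}0.png",cv2.cvtColor(im,cv2.COLOR_RGB2BGR))
    c=manip.get_calibration(n);print(n,np.round(c["mtx"],1).tolist(),np.round(-c["R"].T@c["t"],3),np.round(c["R"],2).tolist())
o=manip.get_obs();print({k:np.round(v,3).tolist() for k,v in o.items()})
E
```

```text
scene [[390.7, 0.0, 264.6], [0.0, 390.7, 197.8], [0.0, 0.0, 1.0]] [ 0.967 -0.433  0.779] [[0.77, 0.64, 0.0], [0.49, -0.58, -0.66], [-0.42, 0.5, -0.76]]
top [[415.4, 0.0, 254.6], [0.0, 415.4, 190.1], [0.0, 0.0, 1.0]] [0.483 0.049 1.06 ] [[-0.02, -1.0, 0.02], [-1.0, 0.02, -0.08], [0.08, -0.02, -1.0]]
{'clock': 0.1, 'joints': [1.094, 0.478, 0.022, 1.556, -0.011, 1.109, -0.083], 'joint_vel': [-0.002, -0.003, -0.001, -0.001, -0.0, -0.002, 0.001], 'joint_torque': [0.004, -59.777, 1.614, -28.196, 0.013, 0.005, -0.0], 'position': [0.243, -0.629, 0.23], 'eef_rot': [-3.14, 0.0, 0.369], 'contact_force': [0.048, 0.606, -0.402], 'wrist_torque': [-0.039, -0.026, 0.003], 'grasp_force': 0.0, 'width': 0.996}
```

View pics/top0.png

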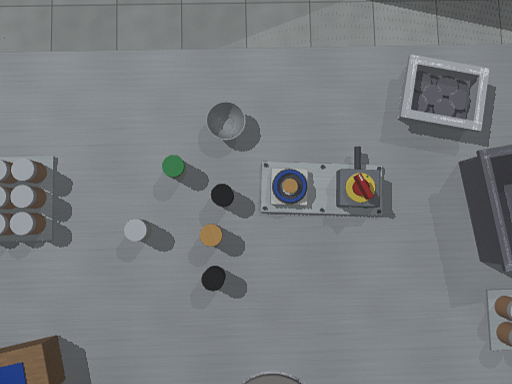

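View pics/scene0.png

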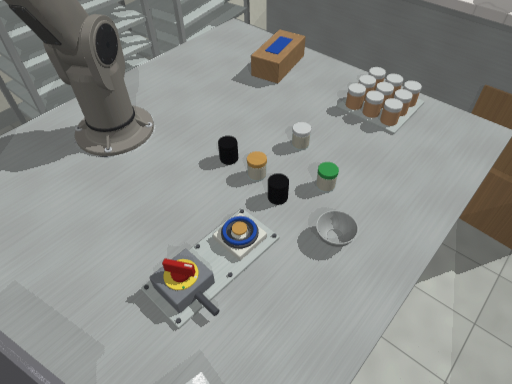

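Candidates for the jar, in the top view: gold lid at (210,235), which I choose. The black look-alikes at (222,195) and (213,278) are out, and so are the white lid (136,230), the green lid (173,166) and the brass plunger (290,186), which is not a jar. The scene view shows the gold-lidded jar at (257,160). The red handle is at (361,187) in the top view, with a dark lever on the box beside it at (357,155).

```bash
cat > h.py <<'E'
from rig import manip
import cv2,numpy as np
def snap(n):return cv2.cvtColor(manip.camera(n),cv2.COLOR_RGB2BGR)
def ray(n,uv,z):
    c=manip.get_calibration(n);C=-c["R"].T@c["t"]
    d=c["R"].T@np.linalg.inv(c["mtx"])@np.array([*uv,1.]);return C+d*(z-C[2])/d[2]
def blobs(im,lo,hi,amin=30):
    m=cv2.inRange(cv2.cvtColor(im,cv2.COLOR_BGR2HSV),np.array(lo),np.array(hi))
    n,l,s,c=cv2.connectedComponentsWithStats(m)
    return [(c[i],s[i,4],l==i) for i in range(1,n) if s[i,4]>=amin]
E
python3 - <<'E'
from h import *
im=cv2.imread("pics/top0.png");im2=cv2.imread("pics/scene0.png")
for nm,i in(("top",im),("scene",im2)):
  for k,lo,hi,z in(("gold",(8,110,90),(20,255,255),.064),("yel",(23,150,100),(35,255,255),.06),("blue",(105,120,40),(125,255,255),.048),("red",(0,150,60),(6,255,255),.101),("black",(0,0,0),(180,255,22),.064),("green",(50,100,40),(80,255,255),.064)):
    for c,a,m in blobs(i,lo,hi):
        p=np.argwhere(m)[:,::-1].astype(np.float32)
        (x,y),r=cv2.minEnclosingCircle(p)
        print(nm,k,np.round(c,1),a,"circ",round(x,1),round(y,1),round(r,1),"->",ray(nm,(x,y),z)[:2].round(4),"cen",ray(nm,c,z)[:2].round(4))
a=cv2.resize(im[130:300,180:400],None,fx=3.5,fy=3.5,interpolation=2)
cv2.imwrite("pics/crop1.png",a)
E
```

```text
top gold [290.  185.3] 151 circ 290.0 185.3 7.0 -> [ 0.5756 -0.0569] cen [ 0.5756 -0.057 ]
top gold [210.6 234.8] 374 circ 210.6 234.6 11.0 -> [0.462  0.1362] cen [0.4616 0.136 ]
top yel [368.9 180.2] 55 circ 368.0 182.0 10.0 -> [ 0.5797 -0.2478] cen [ 0.584  -0.2502]
top yel [352.8 191.5] 105 circ 358.0 188.5 14.0 -> [ 0.5644 -0.2227] cen [ 0.5574 -0.2097]
top blue [289.6 185.3] 304 circ 289.6 185.6 16.2 -> [ 0.5764 -0.0576] cen [ 0.5771 -0.0577]
top blue [ 12.3 374.2] 466 circ 12.5 374.6 15.0 -> [0.1483 0.6042] cen [0.1494 0.6048]
top red [365.5 188.2] 102 circ 364.0 187.0 12.2 -> [ 0.5642 -0.2257] cen [ 0.5613 -0.229 ]
top red [356.8 188.5] 47 circ 357.5 188.0 6.1 -> [ 0.5622 -0.2104] cen [ 0.5611 -0.2088]
top green [172.9 165.8] 370 circ 173.0 165.5 11.1 -> [0.6301 0.2241] cen [0.6293 0.2243]
scene gold [276.5  57.8] 1366 circ 278.0 55.5 31.9 -> [0.1761 0.5851] cen [0.182  0.5694]
scene gold [487.2 102.6] 535 circ 488.0 102.5 18.3 -> [0.8454 0.7833] cen [0.8436 0.7812]
scene gold [505.2 113.3] 292 circ 508.0 111.1 17.1 -> [0.9069 0.7782] cen [0.904  0.7617]
scene gold [352.5 102.
[... 548 characters left out ...]
88.0 268.0 12.0 -> [ 0.5689 -0.2081] cen [ 0.571  -0.1998]
scene yel [177.4 281.8] 276 circ 179.9 276.0 16.4 -> [ 0.5701 -0.2319] cen [ 0.5762 -0.2442]
scene blue [278.4  44.7] 220 circ 278.5 44.5 13.7 -> [0.1099 0.6715] cen [0.1104 0.6699]
scene blue [239.1 231. ] 348 circ 239.1 229.8 17.3 -> [ 0.5779 -0.0592] cen [ 0.58   -0.0616]
scene red [178.1 269.8] 449 circ 178.3 267.4 16.6 -> [ 0.5758 -0.2324] cen [ 0.5796 -0.2362]
scene black [228.3 150.6] 409 circ 228.0 150.0 13.6 -> [0.3827 0.1108] cen [0.3849 0.1096]
scene black [277.9 189.5] 469 circ 278.0 189.0 14.6 -> [0.5756 0.0866] cen [0.5765 0.0852]
scene green [327.7 170.2] 285 circ 327.8 170.0 10.2 -> [0.6326 0.2211] cen [0.6329 0.2202]
```

View pics/crop1.png

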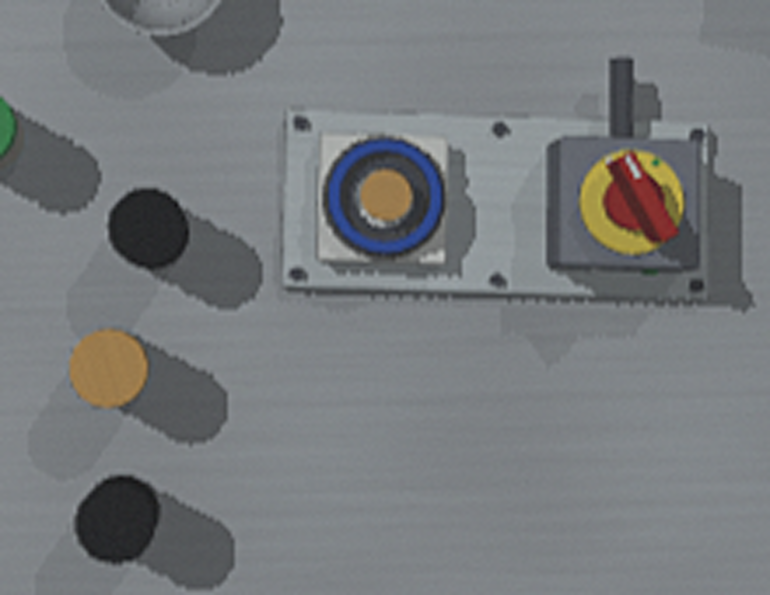

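The crop confirms the gold jar with a black jar on either side along x. The handle's white stripe points up-left, towards off, and the green dot is up-right. Next I work out the station's pose.

Run:
```python
from h import *
t=lambda u,v:(180+u/3.5-.35,130+v/3.5-.35)
s=np.array([ray("top",t(*p),.012)[:2] for p in((302,124),(297,274),(697,285),(697,135))]);c=s.mean(0)
d=(s[0]+s[1]-s[2]-s[3]);yaw=np.arctan2(-d[0],d[1]);ax=np.array([np.cos(yaw),np.sin(yaw)]);ay=np.array([-ax[1],ax[0]])
print("screws",s.round(3).tolist(),"centre",c.round(4),"yaw",np.degrees(yaw))
print("nest",c+.085*ay,"switch",c-.085*ay,"yellow",ray("top",t(632,202),.06)[:2])
for p in((149,228),(118,519)):print("black",ray("top",t(*p),.064)[:2].round(4))
# handle: stripe and bar ends
a=ray("top",t(628,160),.101)[:2];b=ray("top",t(662,236),.101)[:2];print("bar",a,b,(a+b)/2,np.degrees(np.arctan2(*(a-b)[::-1])))
```

```text
screws [[0.634, -0.003], [0.525, 0.004], [0.51, -0.286], [0.619, -0.292]] centre [ 0.5717 -0.1442] yaw -2.9161911567814705
nest [ 0.57601988 -0.05926782] switch [ 0.5673711  -0.22904767] yellow [ 0.56699978 -0.22820403]
black [0.5565 0.1067]
black [0.3601 0.1312]
bar [ 0.59174165 -0.21546259] [ 0.54041157 -0.23583435] [ 0.56607661 -0.22564847] 21.647018833007984
```

Request:
{"api": "step_arm", "payload": {"targets": [[0.0,0.136,-0.193,-0.05,0,0,-0.103],[0.0,0.136,-0.193,-0.05,0,0,-0.103],[0.0,0.136,-0.193,-0.05,0,0,-0.103],[0.0,0.136,-0.193,-0.05,0,0,-0.103],[0.0,0.136,-0.193,-0.05,0,0,-0.103],[0.0,0.136,-0.193,-0.05,0,0,-0.103],[0.0,0.136,-0.193,-0.05,0,0,-0.103]]}}

```text
clock: 0.8
position: [0.3009, -0.4001, 0.2816]
eef_rot: [3.141, 0.0, 0.474]
contact_force: [0.7, 0.3, -1.2]
width: 0.5
grasp_force: 0.0
```

Request:
{"api": "step_arm", "payload": {"targets": [[0.0,0.315,-0.031,0.1,0,0,0],[0.0,0.315,-0.031,0.1,0,0,0],[0.0,0.315,-0.031,0.1,0,0,0],[0.0,0.315,-0.031,0.1,0,0,0],[0.0,0.315,-0.031,0.1,0,0,0],[0.0,0.315,-0.031,0.1,0,0,0],[0.0,0.315,-0.031,0.1,0,0,0],[0.0,0.315,-0.031,0.1,0,0,0]]}}

```text
clock: 1.6
position: [0.5699, -0.2265, 0.1784]
eef_rot: [-3.138, -0.0, 0.477]
contact_force: [0.0, 0.3, 0.3]
width: 0.503
grasp_force: 0.0
```

Run:
```python
from h import *
im=snap("scene");a=cv2.resize(im[180:340,100:300],None,fx=3,fy=3,interpolation=2)
b=cv2.resize(snap("top")[120:260,290:440],None,fx=3,fy=3,interpolation=2)
h=np.zeros((480,450,3),np.uint8);h[:420]=b
cv2.imwrite("pics/c2.png",cv2.resize(np.hstack([a,h]),None,fx=.76,fy=.76))
print(manip.get_obs()["position"],manip.get_obs()["eef_rot"])
```

```text
[ 0.56682559 -0.23087948  0.17982781] [-3.14038945e+00  1.94835931e-03  4.71201292e-01]
```

View pics/c2.png

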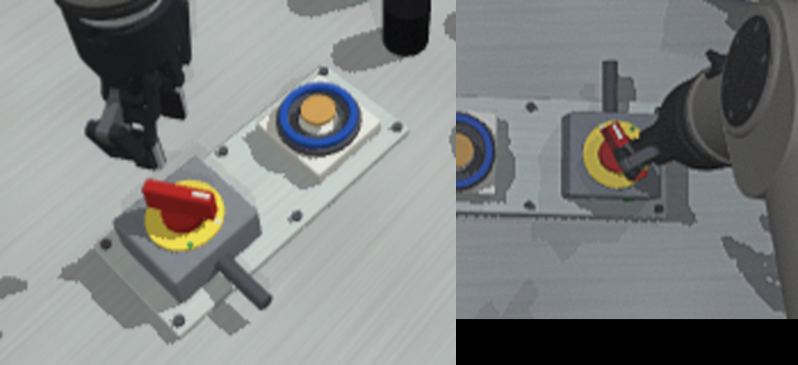

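The view shows the gripper half open above the handle, with its fingers straddling the bar line at crop (150,130). I'll descend and grip.

Request:
{"api": "step_arm", "payload": {"targets": [[0.0,0,0,0.04,0,0,0],[0.0,0,0,0.075,0,0,0],[0.0,0,0,0.1,0,0,0],[0.0,0,0,0.1,0,0,0],[-1,0,0,0.1,0,0,0],[-1,0,0,0.1,0,0,0],[-1,0,0,0.1,0,0,0],[-1,0,0,0.1,0,0,0]]}}

```text
clock: 2.5
position: [0.5658, -0.2281, 0.0831]
eef_rot: [-3.139, 0.001, 0.472]
contact_force: [-8.0, 5.8, 6.1]
width: 0.148
grasp_force: 59.9
```

Request:
{"api": "step_arm", "payload": {"targets": [[-1,0,-0.001,0.001,0,0,0.14],[-1,0,-0.001,0.001,0,0,0.28],[-1,0,-0.001,0.001,0,0,0.42],[-1,0,-0.001,0.001,0,0,0.56],[-1,0,-0.001,0.001,0,0,0.7],[-1,0,-0.001,0.001,0,0,0.84],[-1,0,-0.001,0.001,0,0,0.98],[-1,0,-0.001,0.001,0,0,1.05]]}}

```text
clock: 3.3
position: [0.5659, -0.2262, 0.0831]
eef_rot: [-3.139, 0.003, -0.582]
contact_force: [-8.6, 8.2, 13.5]
width: 0.145
grasp_force: 60.9
```

Request:
{"api": "step_arm", "payload": {"targets": [[-1,0,0,0,0,0,0.02],[-1,0,0,0,0,0,0.02],[0,0,0,0,0,0,0.0],[0,0,0,0,0,0,0],[0,0,0,0,0,0,0],[0,0,0,-0.04,0,0,0],[0,0,0,-0.09,0,0,0],[0,0,0,-0.12,0,0,0]]}}

```text
clock: 4.1
position: [0.5681, -0.23, 0.2043]
eef_rot: [-3.14, -0.005, -0.579]
contact_force: [0.4, 0.2, -0.3]
width: 0.498
grasp_force: 0.0
```

Request:
{"api": "step_arm", "payload": {"targets": [[1,-0.286,-0.248,0.05,0,0,-0.579],[1,-0.286,-0.248,0.05,0,0,-0.579],[1,-0.286,-0.248,0.05,0,0,-0.579],[1,-0.286,-0.248,0.05,0,0,-0.579],[1,-0.286,-0.248,0.05,0,0,-0.579],[1,-0.286,-0.248,0.05,0,0,-0.579],[1,-0.286,-0.248,0.05,0,0,-0.579],[1,-0.286,-0.248,0.05,0,0,-0.579]]}}

```text
clock: 4.9
position: [0.4618, 0.1385, 0.1505]
eef_rot: [-3.14, -0.001, 0.003]
contact_force: [1.2, -0.1, 0.3]
width: 1.002
grasp_force: 0.0
```

Request:
{"api": "step_arm", "payload": {"targets": [[1,0,0,0,0,0,0],[1,0,0,0,0,0,0]]}}

```text
clock: 5.1
position: [0.463, 0.1353, 0.1505]
eef_rot: [3.142, -0.001, 0.002]
contact_force: [0.9, -1.2, 0.5]
width: 0.999
grasp_force: 0.0
```

Run:
```python
from h import *
im=snap("scene");a=cv2.resize(im[90:340,120:340],None,fx=2,fy=2,interpolation=2)
b=cv2.resize(snap("top")[100:300,180:400],None,fx=2,fy=2,interpolation=2)
h=np.zeros((500,440,3),np.uint8);h[:400]=b
cv2.imwrite("pics/c3.png",cv2.resize(np.hstack([a,h]),None,fx=.9,fy=.9))
print(manip.get_obs()["position"],manip.get_obs()["eef_rot"])
```

```text
[0.46347371 0.1336598  0.15055487] [ 3.14115765e+00 -7.37776589e-04 -1.65662245e-03]
```

View pics/c3.png

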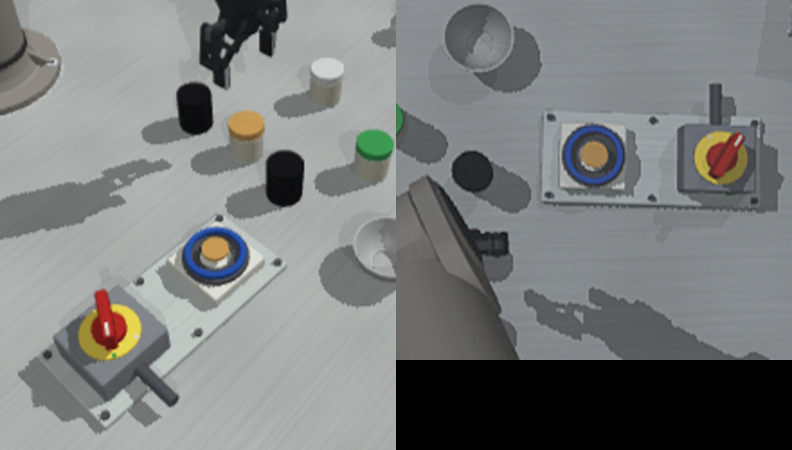

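The handle's white stripe now lies by the green dot at crop (735,140), so it is on. The gripper is above the gold jar at crop (246,135) in the scene view.

Request:
{"api": "step_arm", "payload": {"targets": [[1,0,0,0.045,0,0,0],[1,0,0,0.085,0,0,0],[1,0,0,0.112,0,0,0],[1,0,0,0.122,0,0,0],[1,0,0,0.122,0,0,0],[-1,0,0,0.122,0,0,0],[-1,0,0,0.122,0,0,0],[-1,0,0,0.122,0,0,0]]}}

```text
clock: 6.0
position: [0.4641, 0.1355, 0.0301]
eef_rot: [-3.141, -0.003, 0.0]
contact_force: [-2.1, -0.8, 6.6]
width: 0.614
grasp_force: 61.9
```

Request:
{"api": "step_arm", "payload": {"targets": [[-1,0,0,0,0,0,0],[-1,0,0,0,0,0,0]]}}

```text
clock: 6.2
position: [0.4641, 0.1356, 0.0302]
eef_rot: [-3.141, -0.003, 0.001]
contact_force: [-1.1, 0.1, 7.1]
width: 0.617
grasp_force: 61.9
```

Request:
{"api": "step_arm", "payload": {"targets": [[-1,0,0,-0.02,0,0,0],[-1,0,0,-0.06,0,0,0],[-1,0,0,-0.11,0,0,0],[-1,0,0,-0.12,0,0,0],[-1,0.03,0.05,-0.12,0,0,0],[-1,0.055,0.095,-0.12,0,0,0],[-1,0.08,0.14,-0.12,0,0,0],[-1,0.1,0.175,-0.12,0,0,0]]}}

```text
clock: 7.0
position: [0.5624, -0.0404, 0.1485]
eef_rot: [3.141, -0.0, 0.001]
contact_force: [1.1, -0.3, -2.0]
width: 0.62
grasp_force: 63.8
```

Request:
{"api": "step_arm", "payload": {"targets": [[-1,0.0125,0.019,0,0,0,0],[-1,0.0125,0.019,0.04,0,0,0],[-1,0.0125,0.019,0.04,0,0,0],[-1,0.0125,0.019,0.04,0,0,0]]}}

```text
clock: 7.4
position: [0.5735, -0.0571, 0.1078]
eef_rot: [-3.141, 0.003, 0.001]
contact_force: [-0.0, 0.2, -2.2]
width: 0.62
grasp_force: 63.9
```

Run:
```python
from h import *
im=snap("scene");a=cv2.resize(im[110:340,120:360],None,fx=3,fy=3,interpolation=2)[:600,:800]
cv2.imwrite("pics/c4.png",a);cv2.imwrite("pics/s4.png",im);cv2.imwrite("pics/t4.png",snap("top"))
o=manip.get_obs();print(o["position"],o["eef_rot"],o["contact_force"])
for c,ar,m in blobs(im,(8,110,90),(20,255,255)):
    if c[1]>130 and c[0]<400: print(c.round(1),ar)
```

```text
[ 0.57514711 -0.0567032   0.10956466] [-3.14138198e+00 -1.59688562e-03  1.92673245e-03] [ 0.65804614 -0.83083409 -2.51060375]
[239.6 204.4] 270
[239.7 230.5] 79
```

View pics/c4.png

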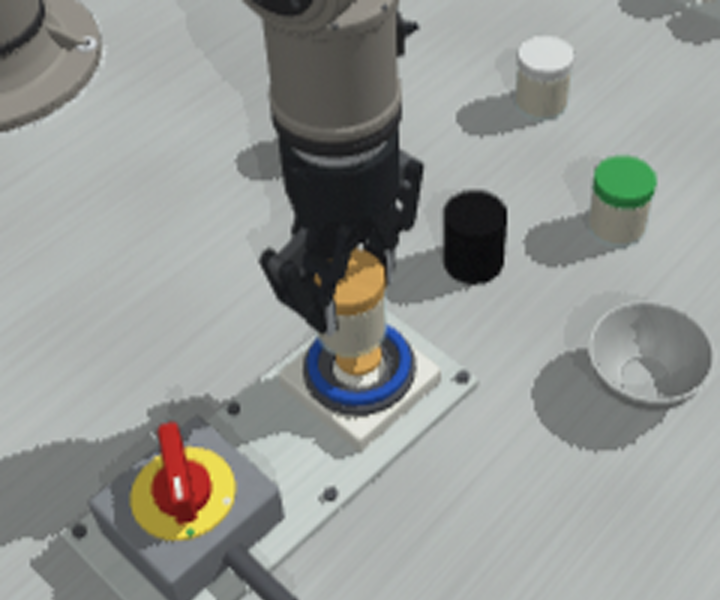

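The jar hangs upright just above the nest (jar at crop (355,310), ring centred at (359,368)). I'll check its lateral offset from the body's edges.

Run:
```python
from h import *
im=cv2.imread("pics/s4.png")
def proj(X):
    c=manip.get_calibration("scene");p=c["mtx"]@(c["R"]@X+c["t"]);return p[:2]/p[2]
th=np.linspace(0,2*np.pi,200)
def cols(x,y,z,r): 
    q=np.array([proj(np.array([x+r*np.cos(t),y+r*np.sin(t),z])) for t in th]);return q[:,0].min().round(1),q[:,0].max().round(1),q[:,1].max().round(1)
print("jar base if at .576,-.0585",cols(.576,-.0585,.0805,.027)," lid",cols(.576,-.0585,.144,.027))
print("ring expected",cols(.576,-.0585,.048,.04))
for c,a,m in blobs(im,(105,120,40),(125,255,255)):
    p=np.argwhere(m);print("blue",p[:,1].min(),p[:,1].max(),p[:,0].max())
for r in (214,217,220,223): print(r,[tuple(int(v) for v in im[r,k]) for k in list(range(223,232))],"|",[tuple(int(v) for v in im[r,k]) for k in range(244,253)])
print("col240",[tuple(int(v) for v in im[k,236]) for k in range(218,232)])
```

```text
jar base if at .576,-.0585 (np.float64(226.0), np.float64(250.0), np.float64(230.4))  lid (np.float64(223.8), np.float64(249.2), np.float64(212.3))
ring expected (np.float64(221.4), np.float64(256.0), np.float64(243.6))
blue 266 291 53
blue 222 256 244
214 [(32, 31, 28), (30, 28, 26), (31, 28, 26), (27, 25, 23), (24, 22, 21), (65, 63, 60), (110, 107, 104), (122, 120, 116), (79, 78, 75)] | [(122, 136, 138), (125, 138, 141), (129, 142, 144), (134, 148, 149), (180, 186, 174), (197, 200, 192), (188, 191, 183), (182, 184, 178), (182, 183, 178)]
217 [(33, 31, 29), (29, 27, 25), (29, 27, 26), (30, 29, 26), (28, 26, 25), (44, 42, 40), (104, 101, 98), (121, 119, 115), (92, 90, 87)] | [(118, 132, 131), (124, 136, 139), (129, 142, 145), (134, 147, 150), (166, 167, 155), (198, 202, 193), (201, 205, 197), (201, 205, 197), (201, 205, 197)]
220 [(165, 167, 163), (156, 157, 154), (118, 120, 113), (52, 52, 51), (28, 26, 25), (57, 55, 53), (104, 101, 98), (115, 113, 109), (113, 115, 111)] | [(119, 131, 132), (123, 135, 138), (129, 142, 145), (133, 145, 147), (158, 123, 98), (172, 86, 46), (176, 84, 41), (179, 92, 52), (186, 142, 121)]
223 [(182, 185, 179), (161, 155, 145), (126, 84, 64), (120, 92, 73), (112, 110, 103), (108, 118, 120), (107, 118, 121), (108, 120, 121), (108, 120, 121)] | [(119, 130, 132), (123, 135, 138), (122, 128, 124), (105, 104, 94), (70, 65, 60), (69, 56, 50), (100, 55, 33), (133, 63, 32), (171, 82, 39)]
col240 [(103, 113, 115), (103, 113, 114), (103, 113, 114), (102, 112, 114), (102, 113, 114), (103, 114, 115), (103, 114, 114), (103, 114, 114), (102, 114, 114), (102, 116, 117), (102, 123, 124), (75, 112, 134), (59, 105, 136), (58, 105, 135)]
```

The lid edge (248.7 against 249.2 expected) and the ring edges agree with the nest estimate to about 1 mm, inside the 5 mm clearance. I'll lower it gently.

Request:
{"api": "step_arm", "payload": {"targets": [[-1,0,0,0.012,0,0,0],[-1,0,0,0.018,0,0,0],[-1,0,0,0.023,0,0,0],[-1,0,0,0.027,0,0,0],[-1,0,0,0.03,0,0,0],[-1,0,0,0.032,0,0,0],[-1,0,0,0.032,0,0,0]]}}

```text
clock: 8.2
position: [0.5744, -0.0573, 0.0763]
eef_rot: [-3.141, 0.0, 0.001]
contact_force: [-3.1, 1.0, 3.3]
width: 0.622
grasp_force: 64.3
```

Request:
{"api": "step_arm", "payload": {"targets": [[-1,0,0,0.002,0,0,0],[-1,0,0,0.004,0,0,0],[-1,0,0,0.004,0,0,0],[-1,0,0,0.004,0,0,0]]}}

```text
clock: 8.6
position: [0.5745, -0.0573, 0.0723]
eef_rot: [-3.141, 0.0, 0.001]
contact_force: [-4.0, 2.2, 4.7]
width: 0.612
grasp_force: 64.5
```

Request:
{"api": "step_arm", "payload": {"targets": [[-1,0,0,0.002,0,0,0],[-1,0,0,0.002,0,0,0],[-1,0,0,0.002,0,0,0]]}}

```text
clock: 8.9
position: [0.5746, -0.0574, 0.0704]
eef_rot: [-3.142, 0.0, 0.001]
contact_force: [-3.5, 1.6, 6.1]
width: 0.616
grasp_force: 65.0
```

Request:
{"api": "step_arm", "payload": {"targets": [[-1,0,0,0.001,0,0,0],[-1,0,0,0.002,0,0,0],[-1,0,0,0.002,0,0,0]]}}

```text
clock: 9.2
position: [0.5746, -0.0573, 0.0702]
eef_rot: [3.141, -0.0, 0.001]
contact_force: [-9.2, 1.9, 21.2]
width: 0.613
grasp_force: 66.8
```

Request:
{"api": "step_arm", "payload": {"targets": [[-1,0,0,0.001,0,0,0],[-1,0,0,0.002,0,0,0],[-1,0,0,0.002,0,0,0]]}}

```text
clock: 9.5
position: [0.5747, -0.0574, 0.0701]
eef_rot: [3.141, -0.0, 0.001]
contact_force: [-16.0, 1.4, 38.5]
width: 0.615
grasp_force: 68.6
```

Request:
{"api": "step_arm", "payload": {"targets": [[-1,-0.0005,0,-0.0015,0,0,0],[-1,-0.0005,0,-0.0015,0,0,0],[-1,-0.0005,0,-0.0015,0,0,0],[-1,-0.0005,0,-0.0015,0,0,0]]}}

```text
clock: 9.9
position: [0.5746, -0.0573, 0.0701]
eef_rot: [3.141, -0.001, 0.001]
contact_force: [-9.8, 1.4, 23.2]
width: 0.621
grasp_force: 66.4
```

Run:
```python
from h import *
im=snap("scene");cv2.imwrite("pics/c5.png",cv2.resize(im[110:340,120:360],None,fx=3,fy=3,interpolation=2)[:600,:800])
o=manip.get_obs();print(o["clock"],o["position"],o["eef_rot"],o["contact_force"],o["wrist_torque"])
```

```text
9.95 [ 0.57460011 -0.05735409  0.07010706] [ 3.14145241e+00 -1.20269708e-03  6.33057486e-04] [-9.44696519  1.83000426 24.00566302] [0.52376871 2.13668956 0.04900534]
```

View pics/c5.png

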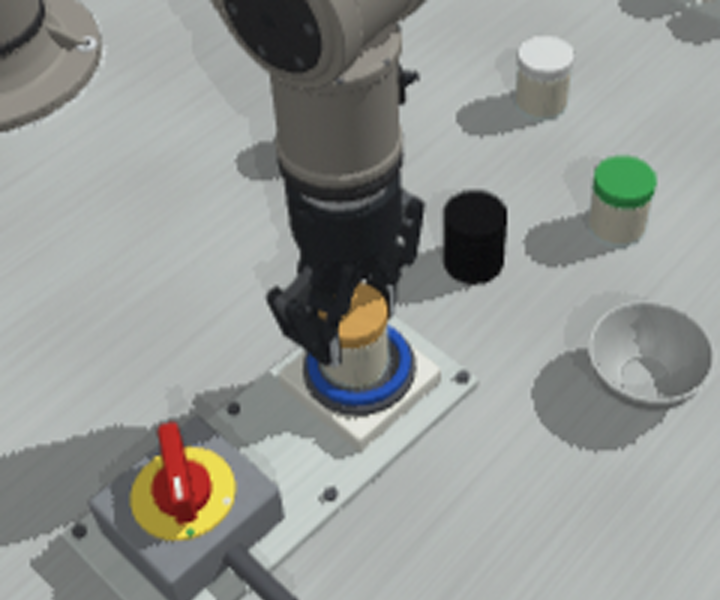

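The jar stands upright inside the blue ring at crop (358,365), held down on the stop with about 23 N. The handle is still on and the other jars and bowl have not moved, so I'm handing in.

```bash
python3 -c "
from rig import manip
print(manip.finish_job())"
```

```text
the job is handed in; nothing more can be done
None
```

The job is handed in at about 10 s on the robot's clock: the isolator is on, and the gold-lid jar is held down on the hard stop at about 23 N, after a brief peak near 38 N that I eased off; the other jars and the bowl look undisturbed in the last picture.

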